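# Blow the dust off a sanded board

## Task

Take the tall board out of the rack and lean it back on the blow-off stand, pale face towards you: foot in the channel behind the air bar, centred, back resting on the two rubber-tipped posts. Then let go of it and press the spring lever of the air valve down with the gripper until its pointer is in the green band, and keep it there: the job finishes with you still holding the lever in the green. Leave everything else where it is.

Things in the scene. Friction and masses are not known exactly. Their poses are not given: they have to be found in the camera images.
- tall_board: Rigid board, 10 mm thick (own x) x 120 wide (y) x 170 tall (z), 0.1 to 0.2 kg; its -x face is pale wood, the other face and the edges dark brown. Origin: centre of its lower edge face, z up. Starts upright in one of the rack's two slots (which one varies), pale face towards the robot. Grasp it across the 10 mm, from above, at the middle of the top edge.
- board_top (a point): Centre of the tall board's top edge, 170 mm along its z from its origin; axes as the board.
- short_board: Bystander in the rack's other slot: dark brown board, 10 x 120 x 110 mm tall, upright, 50 mm from the tall board. Origin: centre of its underside.
- rack: Fixed two-slot rack, plywood base and brown rails, 96 (x) x 140 (y) x 38 mm high. Origin: centre of its underside. Slots run along its y at x = -25 and +25 mm, 14 mm wide, 30 mm deep, floor 8 mm above the worktop: lift a board straight up by more than 30 mm to free it. Yaw varies by 0.3 rad.
- blow_stand: Fixed blow-off stand, grey base plate 120 (x) x 150 (y) x 10 mm, a wing at its left (+y) carries the air valve: a blue block 44 x 44 mm at x +70, y +155, 56 mm high. Origin: centre of the main plate's underside; +x away from the robot, +y left, yaw varies by 0.25 rad. The board stands in its channel and leans back (+x) on two posts, by 16 to 21 degrees.
- channel (a point): Centre of the floor of the channel for the board's foot: stand frame x -14, y 0, z +10 mm; axes as the stand. The channel runs along y, 22 mm wide (x -25 to -3). In front of it the aluminium air bar, x -39 to -25, top z 26 mm (brass nozzle tips 34); behind it a rib 6 mm high, 8 mm thick, x -3 to +5.
- post_left (a point): Centre of the black rubber ball (radius 9 mm) on the left of two vertical posts 12 mm thick: stand frame x +36.5, y +42, z +120 mm. The right post is the same at y -42. The board's back rests on both balls.
- air_lever (a joint): Angle of the valve's spring lever, rad: 0 at rest (arm slopes up 0.25 rad towards the robot), grows as it is pressed down, stop at 0.45. Green band 0.20 to 0.30; at 0.25 the arm is level. Springs back when let go. At the pad it takes 2 N at first, 6 N at 0.25, 9 N at the stop. Pivot: stand frame x +70, y +155, z +75 mm, axis along y; the arm runs 120 mm towards -x.
- lever_pad (a point): Centre of the upper face of the red round pad (36 mm across) at the lever's end, 120 mm from the pivot and 9 mm above the arm's centre line. At rest at x -44, y +155, z +113 mm in the stand's frame; with the arm level at x -50, y +155, z +84. Press here from above. It moves and tilts with the lever.
- scale (a point): Middle of the green band on the white scale plate left of the lever (faces the robot; stand frame x +10 to +14, y +173 to +203, top z 120 mm): yellow above (lever up), green, red below (too far down). A black pointer pin on the lever's arm moves in front of it.
- log_short: Bystander: short log in its bark, 94 x 88 x 105 mm high, stands upright. Origin at the centre of its underside.
- sanding_block: Bystander: grey rubber sanding block, 52 x 68 x 23 mm. Origin at the centre of its underside.
- mallet: Bystander: beech mallet, 231 x 100 x 60 mm, lying. Origin at the centre of its underside.
- tape_roll: Bystander: roll of yellowish masking tape lying flat, 96 mm across, 24 mm high. Origin at the centre of its underside.
There are look-alikes about, which are no part of the job. Leave any purple look-alike of the tall_board alone.

How it is judged:
By the outcome, as a careful person would: the job done as asked, in the order asked, and still so for the second after the job is handed in, while the arm keeps its last pose, push and grip.
It also fails if it takes over 48 s, if anything falls off the work surface, if the arm or the gripper's body presses on something with over 40 N, if the wrist force passes 120 N, or if a joint passes its speed limit or range.

## Robot

A 6-joint arm with a two-finger parallel gripper is mounted at the origin on a cart in front of the work surface, level with it; the furniture and walls round the work are solid. World frame = base frame: x ahead of the robot, y to its left, z up, the work surface at z = 0. Lengths are in mm, angles in degrees, forces in N, time in s.
With the tool pointing down it reaches from about 325 to 925 mm from the base axis. Payload 3.1 kg.
Tool frame: the origin (TCP) lies midway between the tips of the shut fingers; the grasp point (between the pads) lies 19 mm behind it; z points along the fingers, y is the line along which they close (so a half turn about z gives the same grasp; the last joint's range is limited). The gripper opens to 85 mm and grips with 20 to 120 N. Pads are 22 mm wide; open, the fingers measure 114 mm over their backs; the gripper's body (76 mm by 85 mm) begins 54 mm behind the grasp point. The pads swing forward as they close: fully open they stand 13 mm farther back than shut.
Start: joints at [70.405, 12.427, 92.441, -0, 75.132, -6.429], TCP at [142.344, 608.586, 231.3] pointing down, gripper open.
Joint ranges: [-157.48, 157.48], [-44.54, 120.13], [17.64, 146.25], [-64.5, 244.5], [7.68, 150.69], [-147.95, 147.95]. Speed limits (degrees/s): [159.86, 159.86, 180, 180, 180, 180].

## Interface

Orientations are given as [roll, pitch, yaw] about the fixed x, y, z axes, in that order (R = Rz(yaw) Ry(pitch) Rx(roll)).
In Python, from cell import bot gives the robot as it stands.
- The arm moves only by the shell command python3 -m pendant 'ROWS' [FORCE]. ROWS is JSON, one flat list of numbers, 7 for each row, row after row: the shift along the tool's x, y, z in cm, then the turn, a rotation vector about the tool's x, y, z in rad, then the opening, from 0 (shut) to 1 (fully open). In form: [tx, ty, tz, rx, ry, rz, hand, tx, ty, tz, rx, ry, rz, hand, ...]. A call has 1 to 10 rows; each row shifts and turns the commanded pose from where the row before left it, along the tool's axes as they then stand; what a row does not reach is not made up. A row lasts 1/10 s, in which the tool goes at most 50 mm and 8.59 degrees, less where a joint would pass 70% of its speed; a pose out of reach is approached as far as the arm can. A call is refused whole if a number of a shift passes 5 or a number of a turn 0.15, either way. A call with a gripper value outside its range is refused whole. The fingers move at their own pace and stop on an object; FORCE is the grip in N (left out, the last holds). Time passes only in rows, so rows that do not move let the fingers close. It gives the time, the measured TCP pose, the force, the opening and the grip force at its end, in the units of the state.
- bot.sense(): the state, without advancing time (a new reading comes with each control period).
- bot.get_image(name): name is "scene" or "side" or "wrist"; returns (picture, depth): 400x640x3 uint8, blue, green, red; 400x640 float32, mm along the optical axis (not along the pixel's ray), 0 where there is no reading.
- bot.camera_model(name): a dict with "fx", "fy", "cx", "cy" (pixels), "dist" ([k1, k2, p1, p2, k3] as OpenCV has them; the pictures are not rectified), "view" (4x4, takes a point from world to camera coordinates); the wrist camera has in their place "tool_from_camera" (4x4, takes a point from camera to tool coordinates, whose origin is the TCP and whose axes are the flange's). Camera axes: x right, y up, looking along -z (the intrinsics and any distortion apply to the point x, -y, -z); pixel columns grow to the right and rows downward; lengths in mm; the calibration is good to about 2 mm. A picture is of the moment at which its call begins: read the wrist's pose just before it. camera_model takes no time and is no camera call.
- bot.job_done(): hands the job in; it is judged then, once.
The state is a dict: "time": time; "joints": joint angles; "qd": joint speeds; "joint_torque": joint torques, N m; "position": TCP position; "tool_rot": TCP orientation; "force": force on the tool from outside, world axes, zero at the start; "moment": the same for the moment, N m; "finger_gap": opening from 0.0 (shut) to 1.0 (fully open); "finger_force": force on a finger pad.
Only numpy, scipy, OpenCV 4.12 (cv2) and the standard library are available. Lean on these libraries where they do the work, as an engineer would, in place of code of your own. Each camera call takes 0.05 s, during which the arm holds its last target. There are 200 camera calls.

## Working session

There is one attempt and no reset: what is moved stays moved. The work goes in short steps, Python scripts to look and compute and a shell command to move; the robot and the scene stay as the last step left them, time stands still between calls to the robot, and variables do not carry over. Pictures are saved under pics/ and viewed, at most 10 in all, crops included, and the job is handed in when it is done.

```bash
ls; mkdir -p pics
cat > h.py <<'E'
import numpy as np, cv2
from scipy.spatial.transform import Rotation as R
from cell import bot
def tool(s=None):
    s=s or bot.sense(); T=np.eye(4); T[:3,:3]=R.from_euler('xyz',s['tool_rot'],degrees=True).as_matrix(); T[:3,3]=s['position']; return T
def cam(name):
    m=bot.camera_model(name); K=np.array([[m['fx'],0,m['cx']],[0,m['fy'],m['cy']],[0,0,1.]])
    W=(tool()@np.array(m['tool_from_camera'])) if name=='wrist' else np.linalg.inv(np.array(m['view']))
    return K,np.array(m['dist'],float),W
def cloud(name,save):
    """picture, world points HxWx3 (nan where none)"""
    K,d,W=cam(name); im,z=bot.get_image(name)
    h,w=z.shape; uv=np.stack(np.meshgrid(np.arange(w),np.arange(h)),-1).reshape(-1,1,2).astype(np.float32)
    n=cv2.undistortPoints(uv,K,d).reshape(h,w,2); 
    z=np.where(z>0,z,np.nan)
    P=np.stack([n[...,0]*z,-n[...,1]*z,-z],-1)@W[:3,:3].T+W[:3,3]
    cv2.imwrite('pics/%s.png'%save,im); np.savez('pics/%s.npz'%save,im=im,P=P,K=K,d=d,W=W)
    return im,P
def load(s):
    a=np.load('pics/%s.npz'%s); return a['im'],a['P'],a
def proj(p,a):
    K,d,W=a['K'],a['d'],a['W']; c=(np.atleast_2d(p)-W[:3,3])@W[:3,:3]
    c=c*[1,-1,-1]; return cv2.projectPoints(c,np.zeros(3),np.zeros(3),K,d)[0].reshape(-1,2)
E
python3 - <<'E'
from h import *
s=bot.sense(); print(s)
a,_=cloud('scene','sc1'); b,_=cloud('side','sd1')
for n in('scene','side','wrist'):
    K,d,W=cam(n); print(n,K[0,0],d,W.round(2).tolist())
E
```

```text
pics
{'time': 0.0, 'joints': array([ 7.04020715e+01,  1.24779758e+01,  9.25290234e+01,  8.95041384e-04,
        7.51327564e+01, -6.42787093e+00]), 'qd': array([-0.02693607,  0.05009492, -0.04492256,  0.07347389, -0.04329105,
       -0.00659803]), 'joint_torque': array([-1.23041362e-03, -3.96844196e+01, -3.03854048e+01, -1.65153233e-04,
        9.82801634e-03, -8.63932499e-07]), 'position': array([142.08980578, 607.78902301, 229.95013068]), 'tool_rot': array([-1.79861220e+02, -1.65050354e-02,  1.66829692e+02]), 'force': array([-0.21775428, -0.63689903,  0.54016443]), 'moment': array([0.0113062 , 0.05429503, 0.00858204]), 'finger_force': 0.0, 'finger_gap': 0.9991443092075615}
scene 414.5169230111003 [-0.1000176  0.         0.         0.         0.       ] [[0.72, 0.32, -0.61, -391.87], [-0.69, 0.33, -0.65, -965.93], [-0.01, 0.89, 0.46, 872.58], [0.0, 0.0, 0.0, 1.0]]
side 498.1068220127829 [0.04483985 0.         0.         0.         0.        ] [[-0.94, 0.14, -0.32, 16.95], [-0.35, -0.38, 0.85, 1461.26], [-0.0, 0.91, 0.41, 780.23], [0.0, 0.0, 0.0, 1.0]]
wrist 309.65570719447754 [-0.03879096  0.          0.          0.          0.        ] [[0.23, -0.92, -0.31, 63.08], [0.97, 0.22, 0.07, 625.71], [-0.0, -0.32, 0.95, 372.39], [0.0, 0.0, 0.0, 1.0]]
```

View pics/sc1.png

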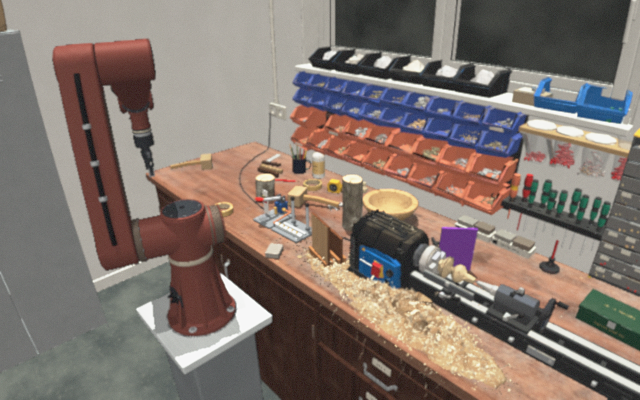

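View pics/sd1.png

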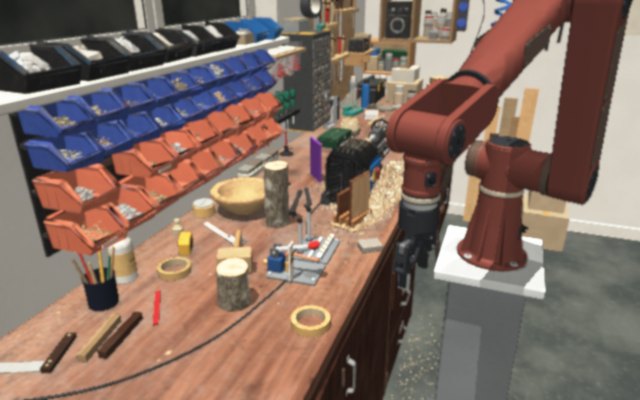

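The scene picture shows the rack with a tall board at about (320,240), with a shorter one behind or beside it. The stand is at (288,222) with the blue valve at (268,215). Possible mix-ups for the tall board: the purple board (458,250), the short brown board in the same rack (335,245), and the planks by the back wall. In the side picture, the rack is at (352,205), the stand at (300,258) and the purple board at (317,158).

Run:
```python
from h import *
im,P,a=load('sc1'); im2,P2,b=load('sd1')
c1=cv2.resize(im[165:285,235:385],(750,600)[:2],interpolation=cv2.INTER_CUBIC)[:,:]
c1=cv2.resize(im[165:285,235:355],None,fx=3.3,fy=3.3,interpolation=cv2.INTER_CUBIC)
c2=cv2.resize(im2[165:285,260:380],None,fx=3.3,fy=3.3,interpolation=cv2.INTER_CUBIC)
cv2.imwrite('pics/crop1.png',np.hstack([c1,c2]))
for n,p in (('tall?',(318,235)),('short?',(332,245)),('pad?',(283,200)),('block',(268,216)),('base',(290,230))):
    print(n,P[p[1],p[0]].round())
for n,p in (('boards',(350,205)),('boards2',(362,195)),('pad',(314,244)),('block',(277,261))):
    print('side',n,P2[p[1],p[0]].round())
```

```text
tall? [444. -53. 110.]
short? [487. -79.  61.]
pad? [580. 317.  66.]
block [502. 326.  14.]
base [482. 153.  26.]
side boards [461.  -1.  92.]
side boards2 [441. -75. 102.]
side pad [461. 331. 114.]
side block [566. 353.  51.]
```

View pics/crop1.png

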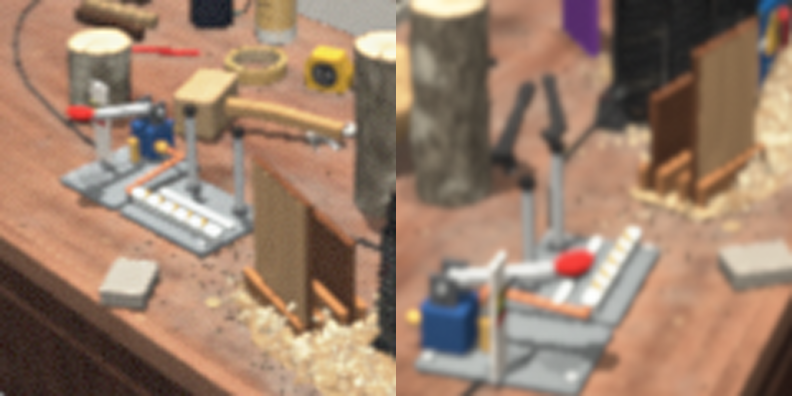

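The crop confirms it. The tall board has a pale face and stands in the rack slot nearer the robot (left crop (275,245), right crop (725,100)). The short brown board is behind it. The red lever pad is at right crop (572,262). Next I fly over for a wrist view.

```bash
cat >> h.py <<'E'
from scipy.linalg import logm,expm
def mk(pos,eul=None,Rm=None):
    T=np.eye(4); T[:3,:3]=R.from_euler('xyz',eul,degrees=True).as_matrix() if Rm is None else Rm; T[:3,3]=pos; return T
def plan(T1,n=None,T0=None):
    T0=tool() if T0 is None else T0; D=np.linalg.inv(T0)@T1
    if n is None:
        n=int(np.ceil(max(np.linalg.norm(D[:3,3])/42,np.degrees(R.from_matrix(D[:3,:3]).magnitude())/7.5,1)))
    d=expm(np.real(logm(D))/n)
    print(n,'rows of',(d[:3,3]/10).round(2).tolist(),R.from_matrix(d[:3,:3]).as_rotvec().round(4).tolist())
    return n
E
python3 - <<'E'
from h import *
plan(mk([480,160,350],[180,0,92]),14)
E
```

```text
14 rows of [-4.29, -0.38, -0.86] [-0.0001, 0.0001, 0.0933]
```

```bash
python3 -m pendant '[-4.29,-0.38,-0.86,0,0,0.0933,1,-4.29,-0.38,-0.86,0,0,0.0933,1,-4.29,-0.38,-0.86,0,0,0.0933,1,-4.29,-0.38,-0.86,0,0,0.0933,1,-4.29,-0.38,-0.86,0,0,0.0933,1,-4.29,-0.38,-0.86,0,0,0.0933,1,-4.29,-0.38,-0.86,0,0,0.0933,1]' 40
python3 -m pendant '[-4.29,-0.38,-0.86,0,0,0.0933,1,-4.29,-0.38,-0.86,0,0,0.0933,1,-4.29,-0.38,-0.86,0,0,0.0933,1,-4.29,-0.38,-0.86,0,0,0.0933,1,-4.29,-0.38,-0.86,0,0,0.0933,1,-4.29,-0.38,-0.86,0,0,0.0933,1,-4.29,-0.38,-0.86,0,0,0.0933,1,0,0,0,0,0,0,1,0,0,0,0,0,0,1]'
python3 - <<'E'
from h import *
cloud('wrist','w1')
E
```

```text
time: 0.8
position: [388.3, 440.3, 291.1]
tool_rot: [-180.0, 0.0, 129.2]
force: [0.2, 0.5, 0.7]
finger_gap: 0.995
finger_force: 0.0
time: 1.7
position: [480.3, 159.9, 351.6]
tool_rot: [-180.0, -0.0, 91.9]
force: [0.4, 0.4, 0.2]
finger_gap: 0.994
finger_force: 0.0
```

View pics/w1.png

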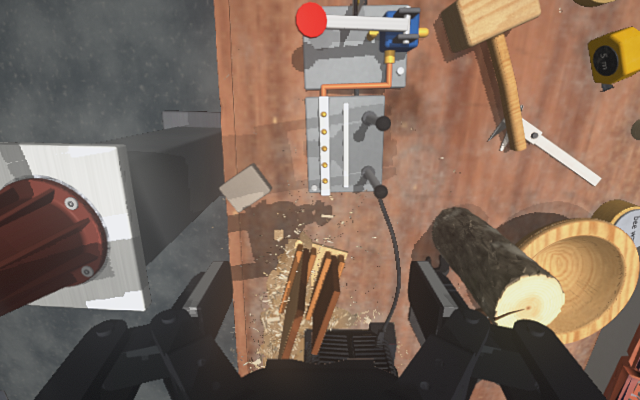

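Wrist picture: pad at (312,20), post balls at (383,123) and (381,191), air bar along x≈325 and channel between it and the rib at x≈347. In the rack, the tall board's top edge is around (290,300) and the short one's around (325,310).

Run:
```python
from h import *
im,P,a=load('w1')
def region(u0,u1,v0,v1): return P[v0:v1,u0:u1].reshape(-1,3),im[v0:v1,u0:u1].reshape(-1,3)
# tall board top from wrist, scene and side
for n in('w1','sc1','sd1'):
    i_,Q,_=load(n); Q=Q.reshape(-1,3)
    m=(Q[:,0]>380)&(Q[:,0]<560)&(Q[:,1]>-160)&(Q[:,1]<60)
    q=Q[m&(Q[:,2]>130)&(Q[:,2]<190)]
    if len(q)<10: print(n,len(q)); continue
    print(n,len(q),'z',np.percentile(q[:,2],[50,95,99]).round(1))
    t=q[q[:,2]>170] if n=='w1' else q
    c=t.mean(0); u,s,vt=np.linalg.svd((t-c)[:,:2],full_matrices=False); d=vt[0]*np.sign(vt[0,1])
    k=(t-c)[:,:2]@d; print('  c',c.round(1),'dir yaw',np.degrees(np.arctan2(-d[0],d[1])).round(2),'ext',np.percentile(k,[1,99]).round(1),'thick sd',((t-c)[:,:2]@vt[1]).std().round(1))
# balls
for (u,v) in((383,123),(381,191)):
    q,_=region(u-7,u+8,v-7,v+8); t=q[q[:,2]>112]
    r=np.linalg.lstsq(np.c_[2*t,np.ones(len(t))],(t**2).sum(1),rcond=None)[0]; print('ball',len(t),r[:3].round(1),'r',np.sqrt(r[3]+r[:3]@r[:3]).round(1),'top',t[t[:,2].argmax()].round(1), t.mean(0).round(1))
h=im.astype(int); red=(h[...,2]>150)&(h[...,1]<60)&(h[...,0]<60); red[60:]=0
q=P[red]; print('pad',q.mean(0).round(1),np.median(q,0).round(1),len(q))
# channel: profile across at stand centre
for v in (120,145,170): print([(u,*P[v,u].round().astype(int)) for u in range(304,392,4)])
```

```text
w1 822 z [174.9 178.6 179. ]
  c [452.3 -41.5 177.1] dir yaw -13.91 ext [-41.3  36.5] thick sd 3.1
sc1 274 z [159.  178.4 179.7]
  c [440.  -67.9 158.1] dir yaw -13.98 ext [-54.8  66.5] thick sd 2.8
sd1 295 z [156.6 176.2 178.7]
  c [449.1 -58.2 155.9] dir yaw 1.01 ext [-102.3   59.2] thick sd 19.3
ball 177 [552.5 215.3 120.7] r 8.1 top [553.9 218.6 129.8] [551.5 215.6 125.5]
ball 159 [557.1 131.7 120.3] r 8.5 top [558.8 131.4 130. ] [556.  133.2 125.4]
pad [469.3 321.3 111.6] [474.2 321.1 110.6] 82
[(304, np.int64(454), np.int64(208), np.int64(0)), (308, np.int64(460), np.int64(209), np.int64(10)), (312, np.int64(466), np.int64(209), np.int64(7)), (316, np.int64(473), np.int64(209), np.int64(10)), (320, np.int64(479), np.int64(211), np.int64(26)), (324, np.int64(484), np.int64(211), np.int64(25)), (328, np.int64(490), np.int64(211), np.int64(24)), (332, np.int64(497), np.int64(210), np.int64(10)), (336, np.int64(503), np.int64(210), np.int64(9)), (340, np.int64(509), np.int64(210), np.int64(8)), (344, np.int64(515), np.int64(211), np.int64(15)), (348, np.int64(521), np.int64(211), n
[... 2171 characters left out ...]
, np.int64(133), np.int64(10)), (344, np.int64(519), np.int64(135), np.int64(16)), (348, np.int64(526), np.int64(133), np.int64(8)), (352, np.int64(532), np.int64(134), np.int64(10)), (356, np.int64(539), np.int64(134), np.int64(10)), (360, np.int64(545), np.int64(134), np.int64(8)), (364, np.int64(550), np.int64(136), np.int64(18)), (368, np.int64(556), np.int64(137), np.int64(20)), (372, np.int64(563), np.int64(136), np.int64(16)), (376, np.int64(571), np.int64(135), np.int64(9)), (380, np.int64(577), np.int64(135), np.int64(10)), (384, np.int64(586), np.int64(133), np.int64(-1)), (388, np.int64(592), np.int64(134), np.int64(1))]<stdin>:21: RuntimeWarning: invalid value encountered in cast
```

Run:
```python
from h import *
for n in('w1','sc1','sd1'):
    i_,Q,_=load(n); q=Q.reshape(-1,3); m=(abs(q[:,0]-446)<130)&(abs(q[:,1]+63)<130)&(q[:,2]>150)&(q[:,2]<330)
    d=np.c_[(q[m]-[446.7,-63.4,0])[:,:2]@np.array([[.971,.24],[-.24,.971]]),q[m][:,2]]
    d=d[(abs(d[:,0])>12)|(abs(d[:,1])>65)]
    if len(d): print(n,len(d),np.percentile(d,[2,50,98],axis=0).round().tolist())
T=mk([446.7,-63.4,255],[180,0,76.1]); plan(T,8)
```

```text
sc1 108 [[52.0, -117.0, 152.0], [74.0, -105.0, 184.0], [145.0, -85.0, 214.0]]
sd1 430 [[59.0, -113.0, 152.0], [107.0, -86.0, 179.0], [152.0, -67.0, 213.0]]
8 rows of [-2.84, -0.17, 1.2] [-0.0001, -0.0001, 0.0347]
```

```bash
python3 -m pendant '[-2.84,-0.17,1.2,0,0,0.0347,1,-2.84,-0.17,1.2,0,0,0.0347,1,-2.84,-0.17,1.2,0,0,0.0347,1,-2.84,-0.17,1.2,0,0,0.0347,1,-2.84,-0.17,1.2,0,0,0.0347,1,-2.84,-0.17,1.2,0,0,0.0347,1,-2.84,-0.17,1.2,0,0,0.0347,1,-2.84,-0.17,1.2,0,0,0.0347,1,0,0,0,0,0,0,1,0,0,0,0,0,0,1]' 40
python3 - <<'E'
from h import *
im,P=cloud('wrist','w2'); print(bot.sense()['position'])
q=P.reshape(-1,3); q=q[(abs(q[:,0]-447)<70)&(abs(q[:,1]+63)<90)&(q[:,2]>172)&(q[:,2]<184)]
r=cv2.minAreaRect(q[:,:2].astype(np.float32)); print(len(q),r,q.mean(0),np.percentile(q[:,1],[0.5,99.5]))
lr=q[(q[:,1]>-120)]; print(np.polyfit(q[:,1],q[:,0],1))
E
```

```text
time: 2.75
position: [447.0, -62.7, 254.9]
tool_rot: [-179.9, -0.1, 76.2]
force: [-0.2, 0.2, 0.6]
finger_gap: 0.999
finger_force: 0.0
[447.52774969 -62.55769107 255.5844447 ]
2035 ((446.74346923828125, -63.92832946777344), (120.17182922363281, 10.294225692749023), 75.30492401123047) [448.02907968 -59.05229158 177.52385768] [-120.78974221   -5.97754455]
[2.61189058e-01 4.63452892e+02]
```

View pics/w2.png

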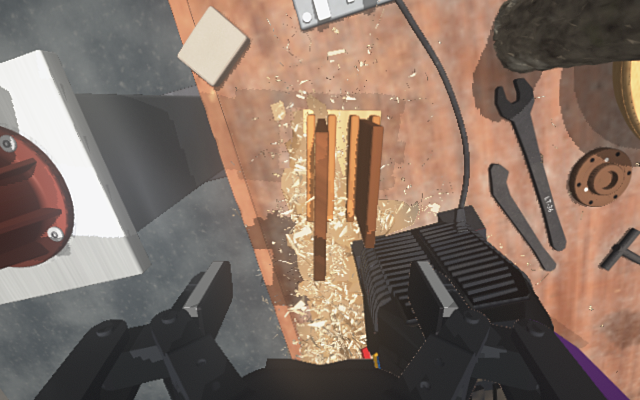

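The picture shows the tall board's top edge running from (320,120) to (320,278), between the open fingers and clear of the lathe housing at (440,270). I descend, grip and lift.

```bash
python3 -m pendant '[-0.03,0,2.7,0,0,0.0035,1,-0.03,0,2.7,0,0,0.0035,1,-0.03,0,2.7,0,0,0.0035,1,-0.03,0,2.7,0,0,0.0035,1,0,0,0,0,0,0,1,0,0,0,0,0,0,0,0,0,0,0,0,0,0,0,0,0,0,0,0,0,0,0,0,0,0,0,0]' 40
python3 -m pendant '[0,0,0,0,0,0,0,0,0,0,0,0,0,0,0,0,0,0,0,0,0]'
```

```text
time: 3.7
position: [448.0, -65.3, 149.2]
tool_rot: [179.8, 0.0, 75.3]
force: [0.1, 0.2, 0.3]
finger_gap: 0.33
finger_force: 0.0
time: 4.0
position: [447.5, -65.3, 148.6]
tool_rot: [179.9, 0.0, 75.3]
force: [0.3, 1.4, 4.2]
finger_gap: 0.109
finger_force: 40.3
```

```bash
python3 -m pendant '[0,0,-1.5,0,0,0,0,0,0,-3,0,0,0,0,0,0,-3,0,0,0,0,0,0,-3,0,0,0,0,0,0,0,0,0,0,0]'
cat >> h.py <<'E'
YAW=np.radians(3.15); S0=np.array([518.4,171.5,0])
def st(p): return S0+R.from_euler('z',YAW).apply(p)
def boardT(ox,th,dz=0,oy=0):
    """tool pose that holds the board tilted th deg, foot ox,oy in stand, dz over floor"""
    t=np.radians(th); Rb=(R.from_euler('z',YAW)*R.from_euler('y',t)).as_matrix()
    O=st([ox,oy,10+5*np.sin(t)+dz]); Rt=np.c_[Rb[:,1],Rb[:,0],-Rb[:,2]]
    return mk(O+140.6*Rb[:,2]-1.2*Rb[:,1],Rm=Rt)
E
python3 - <<'E'
from h import *
T1=boardT(-14,0,60); T2=boardT(-14,18.2,40); print(T1[:3,3],T2[:3,3])
plan(T1,8); plan(T2,6,T1)
E
```

```text
time: 4.5
position: [449.7, -66.0, 257.2]
tool_rot: [179.5, 0.0, 75.3]
force: [0.7, -0.4, 0.5]
finger_gap: 0.108
finger_force: 39.6
[504.48709285 169.53251056 210.6       ] [548.33503218 171.94560868 185.12774504]
8 rows of [3.02, 0.32, 0.58] [0.0011, 0.0002, -0.039]
6 rows of [0.0, 0.78, 0.33] [0.0529, 0.0, -0.0]
```

```bash
python3 -m pendant '[3.02,0.32,0.58,0.0011,0,-0.039,0,3.02,0.32,0.58,0.0011,0,-0.039,0,3.02,0.32,0.58,0.0011,0,-0.039,0,3.02,0.32,0.58,0.0011,0,-0.039,0,3.02,0.32,0.58,0.0011,0,-0.039,0,3.02,0.32,0.58,0.0011,0,-0.039,0,3.02,0.32,0.58,0.0011,0,-0.039,0,3.02,0.32,0.58,0.0011,0,-0.039,0,0,0,0,0,0,0,0,0,0,0,0,0,0,0]'
python3 - <<'E'
from h import *
plan(boardT(-14,18.2,40),6)
for n in('scene','side'):
    im,P=cloud(n,n+'2')
E
```

```text
time: 5.5
position: [499.5, 170.8, 204.2]
tool_rot: [-179.3, -0.0, 93.2]
force: [-0.8, 0.5, -1.3]
finger_gap: 0.112
finger_force: 39.6
6 rows of [-0.03, 0.85, 0.2] [0.0509, 0.0, 0.0003]
```

```bash
python3 -m pendant '[0,0,0,0,0,0,0,0,0,0,0,0,0,0]'
python3 - <<'E'
from h import *
plan(boardT(-14,18.2,40),6)
im,P,a=load('side2'); im1,P1,a1=load('scene2')
c=[]
for i,p in((im,a),(im1,a1)):
    u,v=proj([504,171,140],p)[0].astype(int); c.append(cv2.resize(i[v-60:v+60,u-60:u+60],(396,396),interpolation=cv2.INTER_CUBIC))
cv2.imwrite('pics/crop2.png',np.hstack(c))
E
```

```text
time: 5.8
position: [501.0, 169.9, 206.4]
tool_rot: [-179.5, -0.1, 93.1]
force: [0.1, 0.5, -0.7]
finger_gap: 0.112
finger_force: 39.6
6 rows of [-0.01, 0.83, 0.25] [0.0516, -0.0002, -0.0002]
```

View pics/crop2.png

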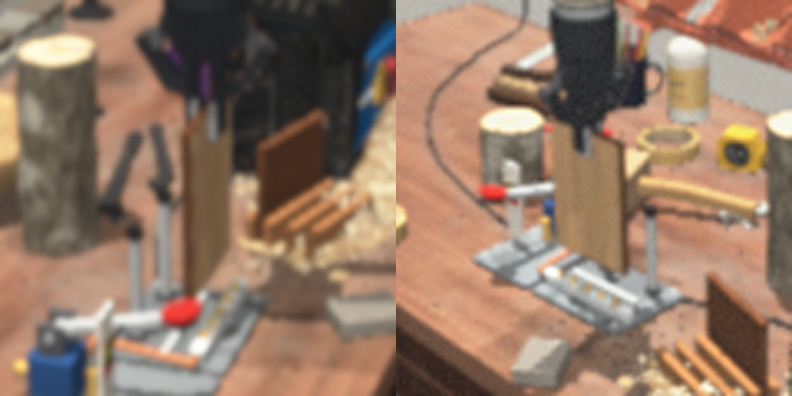

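The crop shows the board hanging upright in the gripper over the stand, pale face to the robot, with the short board still in the rack. I check where the board sits in the hand, then tilt it.

```bash
python3 - <<'E'
from h import *
im,P,a=load('scene2')
q=R.from_euler('z',-YAW).apply(P.reshape(-1,3)-S0)
h=im.reshape(-1,3)
m=(abs(q[:,0]+19)<15)&(abs(q[:,1])<80)&(q[:,2]>50)&(q[:,2]<185); t=q[m]
A=np.c_[t[:,2]-130,t[:,1],np.ones(len(t))]; c=np.linalg.lstsq(A,t[:,0],rcond=None)[0]
res=t[:,0]-A@c; print(len(t),'x=%.3f(z-130)+%.3f y+%.1f'%tuple(c),'res',res.std())
w=(t[:,2]>100)&(t[:,2]<190); print('y',np.percentile(t[w,1],[0.5,5,50,95,99.5]).round(1),'z',np.percentile(t[:,2],[0.5,5,95,99.5]).round(1))
for z0,z1 in((70,100),(100,130),(130,160),(160,185)):
    k=t[(t[:,2]>z0)&(t[:,2]<z1)]; print(z0,np.percentile(k[:,1],[1,99]).round(1))
T=tool(); print('tcp in stand',R.from_euler('z',-YAW).apply(T[:3,3]-S0))
E
python3 -m pendant '[0,0.83,0.25,0.0516,0,0,0,0,0.83,0.25,0.0516,0,0,0,0,0.83,0.25,0.0516,0,0,0,0,0.83,0.25,0.0516,0,0,0,0,0.83,0.25,0.0516,0,0,0,0,0.83,0.25,0.0516,0,0,0,0,0,0,0,0,0,0,0,0,0,0,0,0,0]'
python3 - <<'E'
from h import *
T=tool(); T1=boardT(-14,18.2,40); print(T[:3,3]-T1[:3,3]); plan(boardT(-14,18.2,4),6)
E
```

```text
614 x=0.010(z-130)+-0.012 y+-26.2 res 2.7183351925985613
y [-59.1 -55.5  -3.3  55.6  64.5] z [ 62.1  69.2 179.6 184.6]
70 [-58.3  62.5]
100 [-58.7  61.4]
130 [-57.2  61.3]
160 [-58.   64.7]
tcp in stand [-17.43104635  -0.64438183 206.44788312]
time: 6.6
position: [548.0, 172.9, 184.4]
tool_rot: [-161.8, -0.1, 93.1]
force: [-0.1, 0.4, 0.0]
finger_gap: 0.111
finger_force: 39.7
[-0.34419766  0.96027761 -0.68848115]
6 rows of [-0.02, 0.19, 0.56] [-0.0001, -0.0002, -0.0]
```

```bash
python3 -m pendant '[-0.02,0.19,0.56,0,0,0,0,-0.02,0.19,0.56,0,0,0,0,-0.02,0.19,0.56,0,0,0,0,-0.02,0.19,0.56,0,0,0,0,-0.02,0.19,0.56,0,0,0,0,-0.02,0.19,0.56,0,0,0,0,0,0,0,0,0,0,0,0,0,0,0,0,0,0]'
python3 - <<'E'
from h import *
T=tool(); s=bot.sense(); print(T[:3,3]-boardT(-14,18.2,0)[:3,3],s['force'],s['tool_rot'])
cloud('wrist','w3'); im,P=cloud('side','side3')
_,_,a=load('side3'); u,v=proj([504,171,80],a)[0].astype(int); c=cv2.resize(im[v-70:v+50,u-60:u+60],(560,560),interpolation=cv2.INTER_CUBIC); cv2.imwrite('pics/crop3.png',c)
E
```

```text
time: 7.4
position: [548.2, 172.3, 149.0]
tool_rot: [-161.7, -0.1, 93.2]
force: [0.2, -0.1, -1.4]
finger_gap: 0.108
finger_force: 39.7
[-0.16710971  0.30450826  3.83655203] [ 0.15375998 -0.13712324 -1.36167747] [-1.61734721e+02 -7.45038198e-02  9.31624013e+01]
```

View pics/crop3.png

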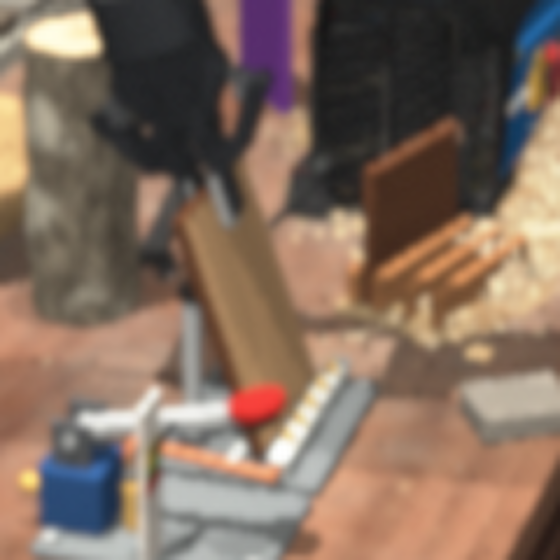

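The crop shows the board leaning back just behind the air bar, foot over the channel and close to the posts. I lower it the last few millimetres, watching the force.

```bash
python3 -m pendant '[0,0.03,0.1,0,0,0,0,0,0.03,0.1,0,0,0,0,0,0.03,0.1,0,0,0,0,0,0,0,0,0,0,0]'; python3 -m pendant '[0,0.03,0.08,0,0,0,0,0,0,0,0,0,0,0]'
```

```text
time: 7.9
position: [548.1, 172.3, 145.9]
tool_rot: [-161.7, -0.1, 93.2]
force: [0.1, 0.4, -1.1]
finger_gap: 0.108
finger_force: 39.7
time: 8.1
position: [548.3, 172.3, 145.2]
tool_rot: [-161.8, -0.1, 93.2]
force: [-0.5, 0.0, -0.5]
finger_gap: 0.108
finger_force: 39.8
```

```bash
python3 -m pendant '[0,0.03,0.1,0,0,0,0,0,0,0,0,0,0,0]'; python3 -m pendant '[0,0.03,0.1,0,0,0,0,0,0,0,0,0,0,0]'
```

```text
time: 8.3
position: [548.5, 172.4, 144.9]
tool_rot: [-161.8, -0.1, 93.2]
force: [0.2, 0.3, 2.0]
finger_gap: 0.109
finger_force: 40.2
time: 8.5
position: [548.8, 172.4, 144.8]
tool_rot: [-161.8, -0.1, 93.2]
force: [-0.7, -0.6, 5.6]
finger_gap: 0.112
finger_force: 40.7
```

The foot is on the channel floor (force up to 5.6 N). I let go gently and withdraw along the tool axis.

```bash
python3 -m pendant '[0,-0.02,-0.08,0,0,0,0,0,0,0,0,0,0,0.15,0,0,0,0,0,0,0.25,0,0,0,0,0,0,0.45,0,0,0,0,0,0,0.45,0,0,0,0,0,0,0.45]'
python3 -m pendant '[0,0,-1,0,0,0,0.45,0,0,-2,0,0,0,0.45,0,0,-3,0,0,0,0.45,0,0,-4,0,0,0,0.45,0,0,-4,0,0,0,0.45,0,0,0,0,0,0,0.45]'
python3 - <<'E'
from h import *
for n in('wrist','scene'):
    cloud(n,n+'4'); _,P,_=load(n+'4')
    q=R.from_euler('z',-YAW).apply(P.reshape(-1,3)-S0)
    m=(q[:,0]>-35)&(q[:,0]<45)&(abs(q[:,1])<75)&(q[:,2]>45)&(q[:,2]<178); t=q[m]
    # front face: fit robustly
    k=np.ones(len(t),bool)
    for _ in range(6):
        A=np.c_[t[:,2]-100,t[:,1],np.ones(len(t))]; c=np.linalg.lstsq(A[k],t[k,0],rcond=None)[0]; r=t[:,0]-A@c; k=abs(r)<max(3,1.5*r[k].std())
    print(n,k.sum(),'lean',np.degrees(np.arctan(c[0])).round(1),'yaw err',np.degrees(np.arctan(-c[1])).round(2),'x at z100',c[2].round(1),'y',np.percentile(t[k,1],[1,99]).round(1),'z',np.percentile(t[k,2],[1,99]).round(1))
E
```

```text
time: 9.1
position: [548.1, 172.2, 143.7]
tool_rot: [-161.7, -0.1, 93.2]
force: [0.3, -0.3, -0.4]
finger_gap: 0.453
finger_force: 0.0
time: 9.7
position: [596.7, 175.0, 285.3]
tool_rot: [-162.6, -0.2, 93.1]
force: [0.9, -0.5, 0.5]
finger_gap: 0.452
finger_force: 0.0
wrist 1451 lean -1.1 yaw err 0.06 x at z100 40.5 y [-56.7  59.9] z [ 49.3 174.5]
scene 528 lean 18.3 yaw err 0.6 x at z100 8.8 y [-58.8  60.2] z [ 46.1 173.3]
```

View pics/wrist4.png

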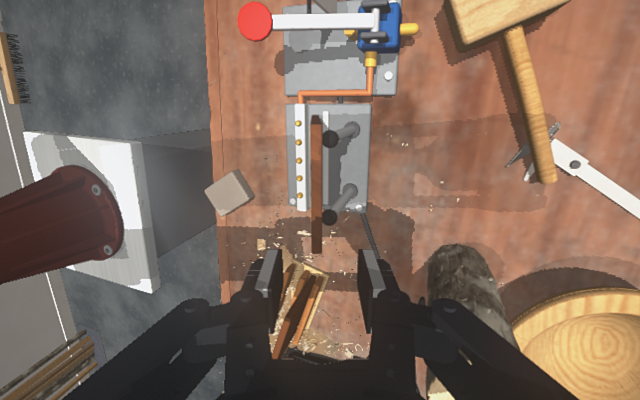

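The board leans at 18.3° and is centred (y −59…+60). It touches both balls at (330,138) and (330,217). Next is the lever: the pad is at pixel (255,20).

Run:
```python
from h import *
im,P,_=load('wrist4'); h=im.astype(int); red=(h[...,2]>140)&(h[...,1]<60)&(h[...,0]<60); red[60:]=0
q=P[red]; q=q[abs(q[:,2]-110)<15]; print('pad',np.nanmedian(q,0).round(1),len(q),(np.nanmin(q,0)+np.nanmax(q,0))/2,'model',st([-44,155,113]),st([-50,155,84]))
p=st([-46,155,0]); Rt=R.from_euler('xyz',[180,0,93.15],degrees=True).as_matrix()
T1=mk([p[0],p[1],190],Rm=Rt); plan(T1,7); T2=mk([p[0],p[1],125],Rm=Rt); plan(T2,3,T1)
```

```text
pad [481.9 321.9 108.7] 11 [474.3268279  317.97166385 109.61362964] model [465.94920183 323.84800219 113.        ] [459.95826724 323.51830111  84.        ]
7 rows of [2.23, -1.48, 1.57] [-0.0448, -0.0003, 0.0001]
3 rows of [0.0, 0.0, 2.17] [0.0, 0.0, 0.0]
```

```bash
python3 -m pendant '[2.23,-1.48,1.57,-0.0448,0,0,0.2,2.23,-1.48,1.57,-0.0448,0,0,0,2.23,-1.48,1.57,-0.0448,0,0,0,2.23,-1.48,1.57,-0.0448,0,0,0,2.23,-1.48,1.57,-0.0448,0,0,0,2.23,-1.48,1.57,-0.0448,0,0,0,2.23,-1.48,1.57,-0.0448,0,0,0,0,0,0,0,0,0,0,0,0,0,0,0,0,0]'
python3 - <<'E'
from h import *
for n in('w1','wrist4','sd1','sc1'):
    im,P,a=load(n); h=cv2.cvtColor(im,cv2.COLOR_BGR2HSV); u,v=proj(st([-44,155,113]),a)[0]
    red=((h[...,0]<6)|(h[...,0]>174))&(h[...,1]>190)&(h[...,2]>110)
    vv,uu=np.nonzero(red); k=np.hypot(uu-u,vv-v)<25; vv,uu=vv[k],uu[k]
    print(n,'model px',u.round(1),v.round(1),'blob',uu.mean().round(1),vv.mean().round(1),'box',uu.min(),uu.max(),vv.min(),vv.max(),len(uu))
E
```

```text
time: 10.7
position: [460.2, 323.4, 186.6]
tool_rot: [-179.5, 0.0, 93.3]
force: [-0.2, 0.3, -0.1]
finger_gap: -0.004
finger_force: 0.0
w1 model px 311.9 19.1 blob 312.2 19.2 box 296 325 3 36 695
wrist4 model px 254.2 20.2 blob 267.0 18.4 box 241 271 9 23 8
sd1 model px 313.4 242.9 blob 313.7 244.9 box 310 317 243 247 30
sc1 model px 259.7 198.0 blob 259.1 199.3 box 257 261 198 200 10
```

The modelled pad pixel (311.9,19.1) matches the red blob (312.2,19.2). The tool is above the pad's level position, so I press straight down.

```bash
python3 -m pendant '[0,0,2.5,0,0,0,0,0,0,2.5,0,0,0,0,0,0,1.5,0,0,0,0,0,0,0,0,0,0,0]'
python3 -m pendant '[0,0,0.7,0,0,0,0,0,0,0.7,0,0,0,0,0,0,0.7,0,0,0,0,0,0,0,0,0,0,0]'
```

```text
time: 11.1
position: [460.6, 322.1, 120.6]
tool_rot: [-179.4, 0.1, 93.1]
force: [0.2, 0.6, 0.2]
finger_gap: -0.001
finger_force: 0.0
time: 11.5
position: [462.1, 324.2, 102.3]
tool_rot: [-179.8, -0.1, 93.2]
force: [-0.5, -0.3, 2.7]
finger_gap: -0.0
finger_force: 1.3
```

```bash
python3 -c "
from h import *
print(tool()[:3,3])"
```

```text
[462.13137018 324.18605211 102.34935407]
```

Contact at 2.7 N. I carry on to z ≈ 84.

```bash
python3 -m pendant '[0,0,0.6,0,0,0,0,0,0,0.6,0,0,0,0,0,0,0.5,0,0,0,0,0,0,0,0,0,0,0,0,0,0,0,0,0,0]'
python3 - <<'E'
from h import *
s=bot.sense(); print(s['position'],s['force'])
c=[]
for n,f in(('side',1),('scene',1)):
    im,P=cloud(n,n+'5'); _,_,a=load(n+'5'); u,v=proj(st([0,170,90]),a)[0].astype(int)
    c.append(cv2.resize(im[v-35:v+35,u-35:u+35],(395,395),interpolation=cv2.INTER_CUBIC))
im,P=cloud('wrist','w5'); c.append(cv2.resize(im,(395,247))); 
cv2.imwrite('pics/crop5.png',np.vstack([np.hstack(c[:2]),np.hstack([c[2][:200],np.zeros((200,395,3),np.uint8)])]))
E
```

```text
time: 12.0
position: [461.0, 324.3, 85.3]
tool_rot: [-179.7, -0.1, 93.2]
force: [-4.1, 2.0, 5.2]
finger_gap: -0.001
finger_force: 2.6
[460.97933694 324.26249329  85.29416497] [-4.14689055  2.00636142  5.23052813]
```

View pics/crop5.png

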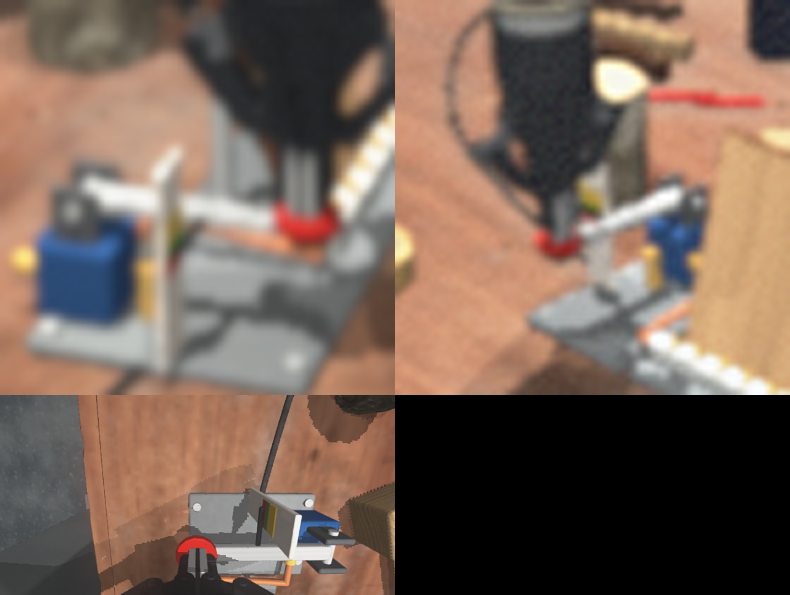

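Run:
```python
from h import *
im,P,a=load('w5')
q=R.from_euler('z',-YAW).apply(P.reshape(-1,3)-S0)
m=(q[:,0]>-20)&(q[:,0]<50)&(abs(q[:,1]-155)<5)&(q[:,2]>60)&(q[:,2]<115); t=q[m]
for _ in range(4):
    c=np.polyfit(t[:,0],t[:,2],1); r=t[:,2]-np.polyval(c,t[:,0]); t=t[abs(r)<2.5]
print(len(t),'slope',c,'angle est',0.25+np.arctan(c[0]),'top z at x=0',c[1])
_,P,_=load('scene5'); q=R.from_euler('z',-YAW).apply(P.reshape(-1,3)-S0)
t=q[(q[:,0]>-35)&(q[:,0]<45)&(abs(q[:,1])<75)&(q[:,2]>45)&(q[:,2]<178)]; k=np.ones(len(t),bool)
for _ in range(6):
    A=np.c_[t[:,2]-100,t[:,1],np.ones(len(t))]; c=np.linalg.lstsq(A[k],t[k,0],rcond=None)[0]; r=t[:,0]-A@c; k=abs(r)<3
print('lean',np.degrees(np.arctan(c[0])),np.percentile(t[k,1],[1,99]))
u,v=proj(st([10,188,95]),a)[0].astype(int); print(u,v)
cv2.imwrite('pics/crop6.png',cv2.resize(im[v-50:v+50,u-50:u+50],(600,600),interpolation=cv2.INTER_CUBIC))
```

```text
1850 slope [-1.30269555e-02  8.05692126e+01] angle est 0.23697378131231422 top z at x=0 80.56921258096351
lean 18.33412710802879 [-59.65402051  60.18251877]
448 209
```

View pics/crop6.png

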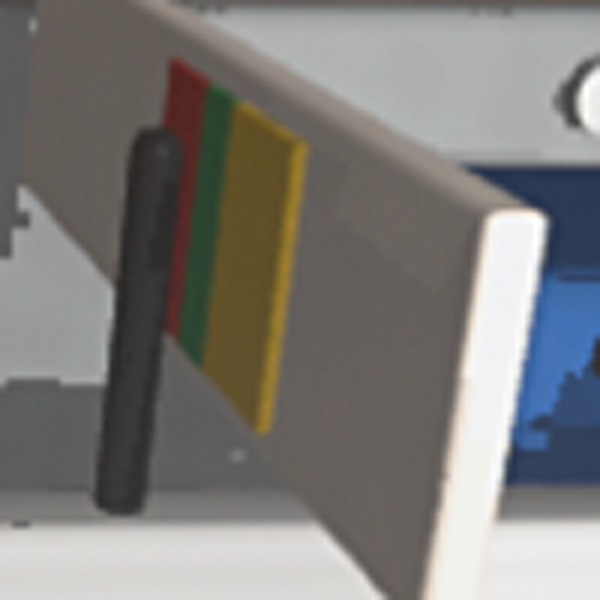

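The arm slope gives 0.237 rad and the fingertip height gives 0.24, so the lever is inside the green band. In the picture the pin (150,300) looks offset from the green (205,230) only because the camera looks from above and the pin stands in front of the plate. I press 1 mm more to centre it, then hand in.

```bash
python3 -m pendant '[0,0,0.1,0,0,0,0,0,0,0,0,0,0,0,0,0,0,0,0,0,0,0,0,0,0,0,0,0,0,0,0,0,0,0,0]'
python3 - <<'E'
from h import *
im,P=cloud('wrist','w6'); q=R.from_euler('z',-YAW).apply(P.reshape(-1,3)-S0)
t=q[(q[:,0]>-20)&(q[:,0]<50)&(abs(q[:,1]-155)<5)&(q[:,2]>60)&(q[:,2]<115)]
for _ in range(4):
    c=np.polyfit(t[:,0],t[:,2],1); t=t[abs(t[:,2]-np.polyval(c,t[:,0]))<2.5]
e=0.25+np.arctan(c[0]); print('angle',e)
if .22<e<.28: print(bot.job_done())
E
```

```text
time: 12.65
position: [461.1, 324.2, 84.6]
tool_rot: [-179.7, -0.1, 93.2]
force: [-3.7, 1.3, 5.4]
finger_gap: 0.0
finger_force: 2.7
angle 0.244910977788441
the job is handed in; nothing more can be done
None
```

I handed the job in at about 12.7 s. The tall board leans at 18.3°, pale face towards the robot and centred in the channel, and the gripper is holding the lever at about 0.245 rad, inside the green band.

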